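# Stack the leather-care tins and fastener cases on their trays

## Robot

A 6-joint arm with a two-finger parallel gripper is mounted at the origin on the work surface. World frame = base frame: x ahead of the robot, y to its left, z up, the work surface at z = 0. Lengths are in m, angles in rad, forces in N, time in s.
With the tool pointing down it reaches from about 0.3 to 0.825 m from the base axis. Payload 5.4 kg.
Tool frame: the origin (TCP) lies at the very end of the fingers, on their centre line; the grasp point (between the pads) lies 19 mm behind it; z points along the fingers, y is the line along which they close (so a half turn about z gives the same grasp; the last joint's range is limited). The gripper opens to 92 mm and grips with 3 to 60 N. Pads are 20 mm wide; open, the fingers measure 128 mm over their backs; the gripper's body (75 mm by 189 mm) begins 69 mm behind the grasp point.
Start: joints at [-0.21, 0.158, 1.597, -0, 1.386, -0.21], TCP at [0.575, -0, 0.215] pointing down, gripper open.
Joint ranges: [-2.91, 2.91], [-0.94, 2.29], [0.18, 2.7], [-1.29, 4.43], [0.17, 2.64], [-3, 3]. Speed limits (rad/s): [2.57, 2.57, 3.14, 3.14, 3.14, 3.14].

## Interface

Orientations are given as [roll, pitch, yaw] about the fixed x, y, z axes, in that order (R = Rz(yaw) Ry(pitch) Rx(roll)).
In Python, from cell import robot gives the robot as it stands. The module is installed in compiled form; this text tells all that it offers.
- The arm moves only by the tool step_arm, never from a script. Its argument "series" is a list of rows, each a list of 7 numbers: the finger opening in m, from 0 to 0.0919, then the shift along the world's x, y, z in m, then the turn, a rotation vector about the world's x, y, z in degrees. A call has 1 to 12 rows; each row is the pose to reach, as a shift and turn from the pose commanded when the call began; what a row does not reach only later rows make up. A row lasts 1/8 s, in which the tool goes at most 62.5 mm and 10.7 degrees, less where a joint would pass 70% of its speed; a pose out of reach is approached as far as the arm can. A call with a gripper value outside its range is refused whole. The fingers move at their own pace and stop on an object; "newtons" is the grip in N (left out, the last holds). Time passes only in rows, so rows that repeat a pose let the fingers close. It gives the time, the measured TCP pose, the force, the opening and the grip force at its end, in the units of the state.
- robot.observe(): the state, without advancing time (a new reading comes with each control period).
- robot.read_camera(name): name is "scene" or "side" or "wrist"; returns a dict with "img" (400x640x3 uint8, red, green, blue), "fov_y" (degrees; the focal length in pixels is half the picture's height over the tangent of half this angle, whatever the lens; pixels are square), "cx", "cy" (the principal point, pixels), "xyz" and "orientation" of the camera in the world; the wrist camera has in their place "T_tool_cam" (4x4, takes a point from camera to tool coordinates, whose origin is the TCP and whose axes are the flange's). Camera axes: x right, y up, looking along -z (the intrinsics and any distortion apply to the point x, -y, -z); pixel columns grow to the right and rows downward; lengths in m; the calibration is good to about 2 mm. A picture is of the moment at which its call begins: read the wrist's pose just before it. There is no depth.
- robot.finish_job(): hands the job in; it is judged then, once.
The state is a dict: "time_s": time; "qpos": joint angles; "joint_velocities": joint speeds; "joint_torque": joint torques, N m; "position": TCP position; "tcp_rot": TCP orientation; "wrist_force": force on the tool from outside, world axes, zero at the start; "wrist_torque": the same for the moment, N m; "opening": finger opening in m; "finger_force": force on a finger pad.
Only numpy, scipy, OpenCV 4.12 (cv2) and the standard library are available. Lean on these libraries where they do the work, as an engineer would, in place of code of your own. Each camera call takes 0.05 s, during which the arm holds its last target. There are 200 camera calls.

## Task

Pack away the suit-repair kit: stack the three round metal tins on the round tray, widest at the bottom, then the middle one, smallest on top; and stack the two black cases on the rectangular tray, the larger below lying lengthways in the tray and the smaller on it with its long side the same way. Centre each thing well on what is under it, and always keep the tins and cases upright. Leave the bottle, the jar and the carton where they stand.

Things in the scene. Friction and masses are not known exactly. Their poses are not given: they have to be found in the camera images.
- tin_large: The widest of three loose round, flat-topped bare-metal tins of leather balm, closed, standing upright: 66 mm diameter, 38 mm tall, about 140 g. Origin at the centre of its underside, z up. Its yaw means nothing.
- tin_medium: The middle-sized of three loose round, flat-topped bare-metal tins of leather balm, closed, standing upright: 54 mm diameter, 34 mm tall, about 90 g. Origin at the centre of its underside, z up. Its yaw means nothing.
- tin_small: The smallest of three loose round, flat-topped bare-metal tins of leather balm, closed, standing upright: 42 mm diameter, 32 mm tall, about 50 g. Origin at the centre of its underside, z up. Its yaw means nothing.
- case_large: The larger of two loose closed black rectangular plastic cases of snap fasteners, with a grey panel on its flat lid: 96 mm long (its x) by 60 mm wide (its y), 34 mm tall, about 160 g. Origin at the centre of its underside, z up. Either way round is the same; grasp it across its width.
- case_small: The smaller of two loose closed black rectangular plastic cases of snap fasteners, with a grey panel on its flat lid: 70 mm long (its x) by 44 mm wide (its y), 30 mm tall, about 80 g. Origin at the centre of its underside, z up. Either way round is the same; grasp it across its width.
- round_tray: Round shallow pale-wood tray, fixed to the bench: 100 mm outside diameter, about 90 mm inside, rim 8 mm above the bench, floor 4 mm above the bench. Origin at the centre of its underside, z up.
- rect_tray: Rectangular shallow pale-wood tray, fixed to the bench: 128 mm long (its x) by 92 mm wide (its y) outside, 120 by 84 mm inside, rim 8 mm above the bench, floor 4 mm above the bench. Origin at the centre of its underside, z up.
- cleaner: Bystander: black cleaner bottle with a red label, 58 mm diameter, 135 mm tall, loose, beyond the work. Origin at the centre of its underside, z up.
- jar: Bystander: white jar with a black cap, 68 mm diameter, 75 mm tall, loose, beyond the work. Origin at the centre of its underside, z up.
- carton: Bystander: brown cardboard carton, 60 (its x) by 100 mm (its y), 50 mm tall, loose, beyond the work. Origin at the centre of its underside, z up.

How it is judged:
At the end, for the whole second after the job is handed in: Large tin on the round tray's floor and large case on the rectangular tray's, each within 15 mm of centre; medium tin on large, small tin on medium, small case on large case, each within 10 mm of centre; long sides of cases and tray in line within 0.25 rad; all upright within 0.1 rad and at rest (horizontal distance between tin_large and round_tray below 0.015 m and z of tin_large in the frame of round_tray between 0 and 0.008 m and horizontal distance between tin_medium and tin_large below 0.01 m and z of tin_medium in the frame of tin_large between 0.034 and 0.042 m and horizontal distance between tin_small and tin_medium below 0.01 m and z of tin_small in the frame of tin_medium between 0.03 and 0.038 m and horizontal distance between case_large and rect_tray below 0.015 m and z of case_large in the frame of rect_tray between 0 and 0.008 m and horizontal distance between case_small and case_large below 0.01 m and z of case_small in the frame of case_large between 0.03 and 0.038 m and angle between the x axis of case_large and the x axis of rect_tray, either way round below 0.25 rad and angle between the x axis of case_small and the x axis of case_large, either way round below 0.25 rad and angle between each of tin_large, tin_medium, tin_small, case_large, case_small's own z axis and vertical below 0.1 rad and linear speed of each of tin_large, tin_medium, tin_small, case_large, case_small below 0.02 m/s and angular speed of each of tin_large, tin_medium, tin_small, case_large, case_small below 0.2 rad/s); the robot touches nothing.
It fails at once if a tin or case is tipped more than 0.7 rad from upright (angle between any of tin_large, tin_medium, tin_small, case_large, case_small's own z axis and vertical above 0.7 rad).
It fails at once if the bottle, jar or carton is moved more than 30 mm (distance of any of cleaner, jar, carton from where it was at the start of the episode above 0.03 m).
It also fails if it takes over 141 s, if anything falls off the work surface, if the arm or the gripper's body presses on something with over 40 N, if the wrist force passes 120 N, or if a joint passes its speed limit or range.

## Working session

There is one attempt and no reset: what is moved stays moved. The work goes in short steps, Python scripts to look and compute and a tool call to move; the robot and the scene stay as the last step left them, time stands still between calls to the robot, and variables do not carry over. Pictures are saved under pics/ and viewed, at most 14 in all, crops included, and the job is handed in when it is done.

Besides the shell and the picture viewer there is one more tool, called by a JSON object that holds its "api" and its "payload", one argument or row to a line. step_arm: Moves the arm, as the interface text tells. Its arguments: {"type":"object","properties":{"series":{"type":"array"},"newtons":{"type":"number"}},"required":["series"]}

```bash
mkdir -p pics; cat > h.py <<'E'
import numpy as np, cv2
from scipy.spatial.transform import Rotation as R
from cell import robot
E
python3 - <<'E'
from h import *
for n in("scene","side","wrist"):
    c=robot.read_camera(n); cv2.imwrite(f"pics/{n}0.png",c["img"][:,:,::-1])
    print(n,{k:v for k,v in c.items() if k!="img"})
o=robot.observe();print(o)
E
```

```text
scene {'fov_y': 56.29980248154705, 'cx': 320.95832952344216, 'cy': 200.20942613548826, 'xyz': array([ 1.28285829, -0.3142428 ,  0.67614104]), 'orientation': array([0.85161665, 0.02155347, 1.14110694])}
side {'fov_y': 57.000044838186604, 'cx': 312.6305944438579, 'cy': 199.6879156839726, 'xyz': array([0.37063732, 0.56470375, 0.66394   ]), 'orientation': array([ 0.76725465, -0.01898528, -2.71902106])}
wrist {'fov_y': 66.29910962922122, 'cx': 322.2459089925058, 'cy': 201.16148194437284, 'T_tool_cam': array([[ 1.55759047e-04,  9.67478157e-01,  2.52954525e-01,
         7.13596920e-02],
       [ 9.99999941e-01, -2.28086381e-04,  2.56605625e-04,
         3.52503078e-04],
       [ 3.05955819e-04,  2.52954470e-01, -9.67478135e-01,
        -1.69870080e-01],
       [ 0.00000000e+00,  0.00000000e+00,  0.00000000e+00,
         1.00000000e+00]])}
{'time_s': 0.15, 'qpos': array([-2.10142353e-01,  1.58898113e-01,  1.59789022e+00,  2.03071163e-05,
        1.38623255e+00, -2.10091554e-01]), 'joint_velocities': array([ 1.41841164e-03, -2.26613994e-03, -2.06629471e-03, -1.00493029e-03,
        7.07004890e-04,  4.93454737e-05]), 'joint_torque': array([ 3.99315013e-04, -3.85916662e+01, -3.22434962e+01,  7.02334754e-02,
        3.51220253e-02, -9.48688057e-05]), 'position': array([5.74529145e-01, 6.15066218e-05, 2.13875002e-01]), 'tcp_rot': array([-3.14019999e+00, -3.17374738e-04,  1.57074157e+00]), 'wrist_force': array([ 0.32586887,  0.01072796, -0.41643845]), 'wrist_torque': array([-0.00277481,  0.05466707, -0.00023501]), 'finger_force': 0.0, 'opening': 0.09176385898108923}
```

View pics/scene0.png

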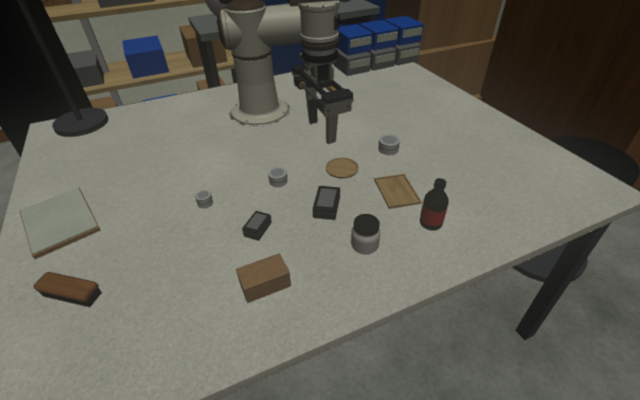

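View pics/side0.png

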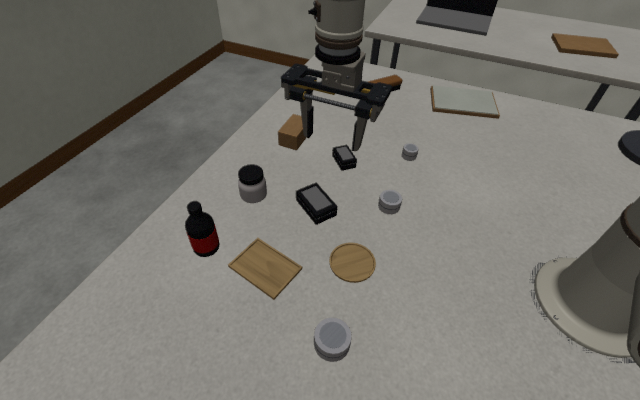

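View pics/wrist0.png

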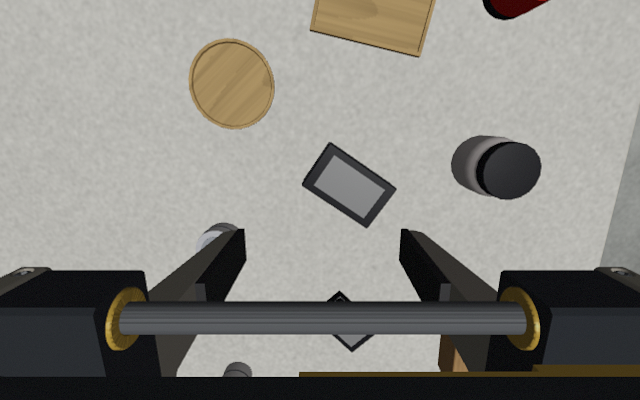

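The side view shows all five items and both trays clear of the arm. Tins are at about (333,334), (390,198) and (410,149), cases at (317,198) and (345,155), and trays at (265,268) and (352,262). The scene view agrees. Next I'll cast rays from both views.

```bash
cat >> h.py <<'E'
def cast(c,uv,z,pose=None):
    f=200/np.tan(np.radians(c["fov_y"]/2)); uv=np.atleast_2d(uv).astype(float)
    d=np.c_[(uv[:,0]-c["cx"])/f,-(uv[:,1]-c["cy"])/f,-np.ones(len(uv))]
    if pose is None: M=R.from_euler("xyz",c["orientation"]).as_matrix();p=c["xyz"]
    else:
        Rt=R.from_euler("xyz",pose["tcp_rot"]).as_matrix();T=c["T_tool_cam"]
        M=Rt@T[:3,:3];p=pose["position"]+Rt@T[:3,3]
    d=d@M.T
    return (p+d*((z-p[2])/d[:,2])[:,None])[:,:2]
def blobs(mask,amin=60):
    cs,_=cv2.findContours(mask.astype(np.uint8),cv2.RETR_EXTERNAL,cv2.CHAIN_APPROX_NONE)
    return [c[:,0] for c in cs if cv2.contourArea(c)>amin]
def rect(xy):
    (c,s,a)=cv2.minAreaRect((xy*1e4).astype(np.float32)); 
    if s[0]<s[1]: s=s[::-1];a+=90
    return np.round(np.array(c)/1e4,4),np.round(np.array(s)/1e4,4),round((a+90)%180-90,1)
E
python3 - <<'E'
from h import *
S={n:robot.read_camera(n) for n in("scene","side")}
P={"tinL":(.038,(389,139),(333,333)),"tinM":(.034,(278,173),(390,198)),"tinS":(.032,(204,195),(410,149)),
"caseL":(.034,(327,196),(317,197)),"caseS":(.03,(257,221),(345,154))}
for k,(z,a,b) in P.items(): print(k,cast(S["scene"],a,z).round(3),cast(S["side"],b,z).round(3))
for n in S:
    h=cv2.cvtColor(S[n]["img"],cv2.COLOR_RGB2HSV)
    m=(h[...,0]>8)&(h[...,0]<28)&(h[...,1]>90)&(h[...,2]>60)
    for b in blobs(m,300):
        print(n,b.mean(0).round(0),*rect(cast(S[n],b,.006)))
E
```

```text
tinL [[0.442 0.293]] [[0.442 0.29 ]]
tinM [[ 0.449 -0.082]] [[ 0.443 -0.079]]
tinS [[ 0.451 -0.294]] [[ 0.446 -0.289]]
caseL [[0.602 0.   ]] [[ 0.603 -0.007]]
caseS [[ 0.608 -0.195]] [[ 0.602 -0.193]]
scene [ 65. 286.] [ 0.5926 -0.6332] [0.1373 0.0478] 51.4
scene [263. 277.] [ 0.7578 -0.2285] [0.1043 0.0945] -89.5
scene [397. 191.] [0.6331 0.2004] [0.1284 0.0897] -13.0
scene [342. 167.] [0.469  0.1128] [0.092 0.091] -26.2
scene [222.  55.] [-0.6616  0.0167] [0.4263 0.0845] -9.1
scene [153.  68.] [-0.8375 -0.3301] [0.8209 0.5075] -6.4
scene [460.  31.] [-0.3972  1.2004] [1.5501 0.5028] -46.6
scene [118.   7.] [-1.8472 -0.4934] [1.1958 0.5188] 60.1
side [352. 262.] [0.4675 0.1115] [0.0973 0.0965] -65.1
side [265. 268.] [0.6309 0.2014] [0.1284 0.0934] -12.6
side [292. 127.] [ 0.8024 -0.2809] [0.1186 0.0629] -87.7
side [585.  44.] [-0.0605 -1.3811] [0.2239 0.1687] 11.3
```

Both views agree to about 5 mm, and the tray sizes match. Next I'll look with the wrist camera for better accuracy.

{"api": "step_arm", "payload": {
  "series": [
    [0.0919,-0.025,0.06,0.06,0,0,0],
    [0.0919,-0.025,0.06,0.06,0,0,0],
    [0.0919,-0.025,0.06,0.06,0,0,0],
    [0.0919,-0.025,0.06,0.06,0,0,0],
    [0.0919,-0.025,0.06,0.06,0,0,0]
  ]
}}

```text
time_s: 0.88
position: [0.5496, 0.0591, 0.2728]
tcp_rot: [-3.139, -0.0, 1.57]
wrist_force: [0.2, -0.6, 0.3]
opening: 0.092
finger_force: 0.0
```

```bash
python3 - <<'E'
from h import *
o=robot.observe();c=robot.read_camera("wrist");cv2.imwrite("pics/w1.png",c["img"][:,:,::-1]);print(o["position"],o["tcp_rot"])
h=cv2.cvtColor(c["img"],cv2.COLOR_RGB2HSV)
m=(h[...,0]>8)&(h[...,0]<28)&(h[...,1]>60)&(h[...,2]>60)
for b in blobs(m,1500): print("wood",b.mean(0).round(0),*rect(cast(c,b,.008,o)))
for b in blobs(h[...,2]<90,800): print("dark",b.mean(0).round(0),*rect(cast(c,b,.034,o)))
for n,q in("scene",[(433,226),(366,249)]),("side",[(205,252),(253,199)]): print(n,cast(robot.read_camera(n),q,0).round(3).tolist())
E
```

```text
[0.54955652 0.05913127 0.27282271] [-3.13871964e+00 -2.50141510e-05  1.56965474e+00]
wood [471. 372.] [ 0.8006 -0.2619] [0.5842 0.0649] 0.1
wood [265. 134.] [0.4691 0.1125] [0.0982 0.0964] -0.0
wood [385.  64.] [0.632 0.201] [0.1275 0.0918] -12.6
dark [318. 326.] [ 0.5416 -0.1663] [1.0608 0.299 ] 0.1
dark [493. 208.] [0.7856 0.013 ] [0.0742 0.0647] -31.8
dark [361. 216.] [0.604  0.0007] [0.0994 0.0621] -34.2
dark [522.  47.] [0.8004 0.2172] [0.1359 0.0637] 26.5
scene [[0.789, 0.207], [0.782, 0.017]]
side [[0.77, 0.221], [0.758, 0.037]]
```

{"api": "step_arm", "payload": {
  "series": [
    [0.0919,-0.05,0.075,-0.01,0,0,0],
    [0.0919,-0.09,0.15,-0.02,0,0,0],
    [0.0919,-0.09,0.15,-0.02,0,0,0],
    [0.0919,-0.09,0.15,-0.02,0,0,0],
    [0.0919,-0.09,0.15,-0.02,0,0,0],
    [0.0919,-0.09,0.15,-0.02,0,0,0]
  ]
}}

```text
time_s: 1.78
position: [0.4608, 0.2089, 0.2547]
tcp_rot: [3.141, 0.0, 1.569]
wrist_force: [-0.0, 1.0, -0.0]
opening: 0.092
finger_force: 0.0
```

```bash
python3 - <<'E'
from h import *
o=robot.observe();c=robot.read_camera("wrist");cv2.imwrite("pics/w2.png",c["img"][:,:,::-1]);print(o["position"],o["tcp_rot"])
a=cv2.imread("pics/w1.png");b=cv2.imread("pics/w2.png");cv2.imwrite("pics/w12.png",np.vstack([a[:300],b[:300]]))
E
```

```text
[0.46082616 0.20887729 0.25470449] [3.14127116e+00 2.54174434e-04 1.56889579e+00]
```

View pics/w12.png

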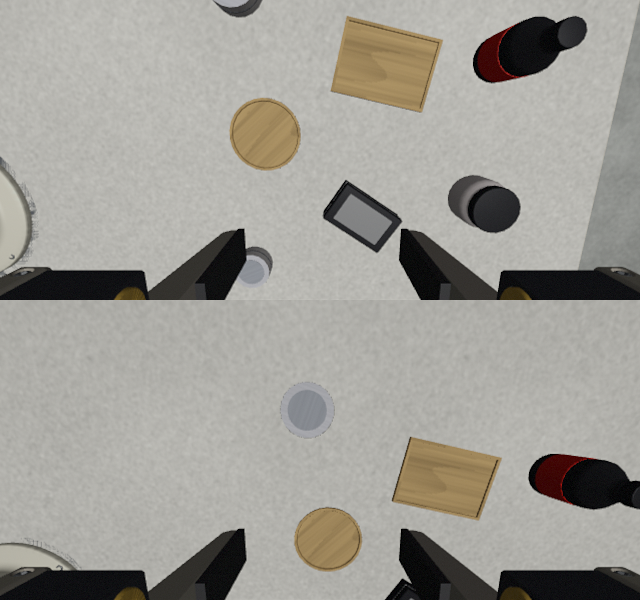

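w1 shows both trays whole, at (265,134) and (385,64), with sizes matching those given. w2 shows the large tin's bluish lid panel at (307,110). I'll fit the lid panels by their blue tint.

```bash
cat >> h.py <<'E'
def tins(c,o,z,amin=150):
    d=c["img"][...,2].astype(int)-c["img"][...,0]
    m=cv2.morphologyEx((cv2.GaussianBlur(d.astype(np.float32),(3,3),0)>8).astype(np.uint8),cv2.MORPH_OPEN,np.ones((3,3)))
    m[225:]=0
    for b in blobs(m,amin): print("tin",b.mean(0).round(1),*rect(cast(c,b,z,o)),"circle",cv2.minEnclosingCircle(cast(c,b,z,o).astype(np.float32)))
E
python3 - <<'E'
from h import *
o=robot.observe();c=robot.read_camera("wrist");i=c["img"]
print(i[110,260:360:6].tolist()); tins(c,o,.038)
h=cv2.cvtColor(i,cv2.COLOR_RGB2HSV)
m=(h[...,0]>8)&(h[...,0]<28)&(h[...,1]>60)&(h[...,2]>60)
for b in blobs(m,1500): print("wood",b.mean(0).round(0),*rect(cast(c,b,.008,o)))
E
```

```text
[[179, 178, 173], [178, 178, 172], [174, 173, 168], [175, 173, 168], [161, 162, 167], [134, 138, 144], [134, 138, 143], [132, 137, 142], [133, 135, 143], [135, 139, 145], [132, 136, 142], [142, 145, 151], [164, 164, 169], [179, 178, 173], [177, 177, 172], [181, 180, 175], [175, 174, 169]]
tin [306.7 109.8] [0.4421 0.2935] [0.0452 0.0449] 89.9 circle ((0.44256946444511414, 0.29310205578804016), 0.02346138097345829)
wood [472. 373.] [ 0.7028 -0.1171] [0.5613 0.0209] 0.2
wood [328. 239.] [0.4686 0.1131] [0.0977 0.0963] -0.1
wood [445. 178.] [0.631  0.2017] [0.1295 0.0913] -12.6
```

{"api": "step_arm", "payload": {
  "series": [
    [0.0919,-0.01,0.045,-0.04,0,0,0],
    [0.0919,-0.018,0.083,-0.09,0,0,0],
    [0.0919,-0.018,0.083,-0.14,0,0,0],
    [0.0919,-0.018,0.083,-0.18,0,0,0],
    [0.0919,-0.018,0.083,-0.215,0,0,0],
    [0.0919,-0.018,0.083,-0.243,0,0,0],
    [0.0919,-0.018,0.083,-0.243,0,0,0],
    [0.06,-0.018,0.083,-0.243,0,0,0],
    [0.05,-0.018,0.083,-0.243,0,0,0],
    [0.05,-0.018,0.083,-0.243,0,0,0],
    [0.05,-0.018,0.083,-0.243,0,0,0],
    [0.05,-0.018,0.083,-0.243,0,0,0]
  ],
  "newtons": 20
}}

```text
time_s: 3.38
position: [0.4429, 0.2933, 0.0128]
tcp_rot: [3.14, -0.001, 1.571]
wrist_force: [-1.5, -1.8, 6.3]
opening: 0.0656
finger_force: 20.0
```

{"api": "step_arm", "payload": {
  "series": [
    [0.05,0,0,0.03,0,0,0],
    [0.05,0,0,0.06,0,0,0],
    [0.05,0.01,-0.05,0.06,0,0,0],
    [0.05,0.02,-0.1,0.06,0,0,0],
    [0.05,0.027,-0.145,0.06,0,0,0],
    [0.05,0.027,-0.18,0.06,0,0,0],
    [0.05,0.027,-0.18,0.06,0,0,0],
    [0.05,0.027,-0.18,0.06,0,0,0],
    [0.05,0.027,-0.18,0.035,0,0,0],
    [0.05,0.027,-0.18,0.015,0,0,0],
    [0.05,0.027,-0.18,0.005,0,0,0],
    [0.05,0.027,-0.18,0.005,0,0,0]
  ]
}}

```text
time_s: 4.88
position: [0.4689, 0.1139, 0.0164]
tcp_rot: [-3.141, -0.0, 1.572]
wrist_force: [0.3, 0.5, -1.4]
opening: 0.0655
finger_force: 20.0
```

{"api": "step_arm", "payload": {
  "series": [
    [0.05,0,0,-0.001,0,0,0],
    [0.05,0,0,-0.001,0,0,0],
    [0.0919,0,0,-0.001,0,0,0],
    [0.0919,0,0,-0.001,0,0,0],
    [0.0919,0,0,-0.001,0,0,0],
    [0.0919,0,0,-0.001,0,0,0],
    [0.0919,0,0,0.04,0,0,0],
    [0.0919,0,0,0.09,0,0,0],
    [0.0919,0,0,0.14,0,0,0],
    [0.0919,-0.001,-0.05,0.18,0,0,0]
  ]
}}

```text
time_s: 6.12
position: [0.4685, 0.0653, 0.1981]
tcp_rot: [3.139, -0.0, 1.575]
wrist_force: [0.9, -1.1, 0.4]
opening: 0.0919
finger_force: 0.0
```

{"api": "step_arm", "payload": {
  "series": [
    [0.0919,-0.01,-0.05,0.02,0,0,0],
    [0.0919,-0.01,-0.1,0.02,0,0,0],
    [0.0919,-0.01,-0.15,0.02,0,0,0],
    [0.0919,-0.01,-0.19,0.02,0,0,0],
    [0.0919,-0.01,-0.21,0.02,0,0,0],
    [0.0919,-0.01,-0.21,0.02,0,0,0],
    [0.0919,-0.01,-0.21,0.02,0,0,0],
    [0.0919,-0.01,-0.21,0.02,0,0,0]
  ]
}}

```text
time_s: 7.12
position: [0.4581, -0.1445, 0.2156]
tcp_rot: [-3.142, -0.0, 1.573]
wrist_force: [0.5, -0.4, 0.0]
opening: 0.0918
finger_force: 0.0
```

```bash
python3 - <<'E'
from h import *
o=robot.observe();c=robot.read_camera("wrist");cv2.imwrite("pics/w3.png",c["img"][:,:,::-1]);print(o["position"],o["tcp_rot"])
tins(c,o,.034); tins(c,o,.042)
E
```

```text
[ 0.45811117 -0.14454497  0.21559142] [-3.14151554e+00 -3.68379765e-04  1.57258362e+00]
tin [309.2 130.3] [ 0.4439 -0.0836] [0.037 0.036] 0.1 circle ((0.4437822997570038, -0.0835057869553566), 0.019053107127547264)
tin [309.2 130.3] [ 0.4443 -0.0833] [0.0362 0.0352] 0.1 circle ((0.4441138505935669, -0.08327224850654602), 0.01862170360982418)
```

{"api": "step_arm", "payload": {
  "series": [
    [0.0919,-0.014,0.04,-0.03,0,0,0],
    [0.0919,-0.014,0.061,-0.08,0,0,0],
    [0.0919,-0.014,0.061,-0.12,0,0,0],
    [0.0919,-0.014,0.061,-0.15,0,0,0],
    [0.0919,-0.014,0.061,-0.18,0,0,0],
    [0.0919,-0.014,0.061,-0.204,0,0,0],
    [0.0919,-0.014,0.061,-0.204,0,0,0],
    [0.05,-0.014,0.061,-0.204,0,0,0],
    [0.04,-0.014,0.061,-0.204,0,0,0],
    [0.04,-0.014,0.061,-0.204,0,0,0],
    [0.04,-0.014,0.061,-0.204,0,0,0],
    [0.04,-0.014,0.061,-0.204,0,0,0]
  ],
  "newtons": 20
}}

```text
time_s: 8.68
position: [0.4443, -0.085, 0.0121]
tcp_rot: [3.141, 0.0, 1.571]
wrist_force: [-0.5, 0.5, 3.3]
opening: 0.0533
finger_force: 20.0
```

{"api": "step_arm", "payload": {
  "series": [
    [0.04,0,0,0.04,0,0,0],
    [0.04,0,0,0.09,0,0,0],
    [0.04,0.01,0.04,0.13,0,0,0],
    [0.04,0.025,0.08,0.15,0,0,0],
    [0.04,0.025,0.11,0.15,0,0,0],
    [0.04,0.025,0.125,0.15,0,0,0],
    [0.04,0.025,0.125,0.15,0,0,0],
    [0.04,0.025,0.125,0.15,0,0,0]
  ]
}}

```text
time_s: 9.68
position: [0.4687, 0.0394, 0.1612]
tcp_rot: [-3.141, 0.0, 1.57]
wrist_force: [-0.3, -0.4, -0.8]
opening: 0.0534
finger_force: 20.0
```

```bash
python3 - <<'E'
from h import *
o=robot.observe();c=robot.read_camera("wrist");cv2.imwrite("pics/w4.png",c["img"][:,:,::-1]);print(o["position"],o["tcp_rot"])
tins(c,o,.042)
h=cv2.cvtColor(c["img"],cv2.COLOR_RGB2HSV)
m=(h[...,0]>8)&(h[...,0]<28)&(h[...,1]>60)&(h[...,2]>60)
for b in blobs(m,1500): print("wood",b.mean(0).round(0),*rect(cast(c,b,.008,o)))
E
```

```text
[0.46873266 0.03937775 0.16116388] [-3.14068725e+00  3.18961415e-04  1.57006991e+00]
tin [322.8 118.1] [0.4696 0.113 ] [0.0458 0.0457] -0.0 circle ((0.46951818466186523, 0.11291094869375229), 0.023582015186548233)
wood [397. 373.] [ 0.5637 -0.1969] [0.4753 0.0169] 0.0
wood [322. 118.] [0.4691 0.1123] [0.0973 0.0973] 90.0
wood [494.  35.] [0.6296 0.1945] [0.1292 0.08  ] -12.6
```

View pics/w4.png

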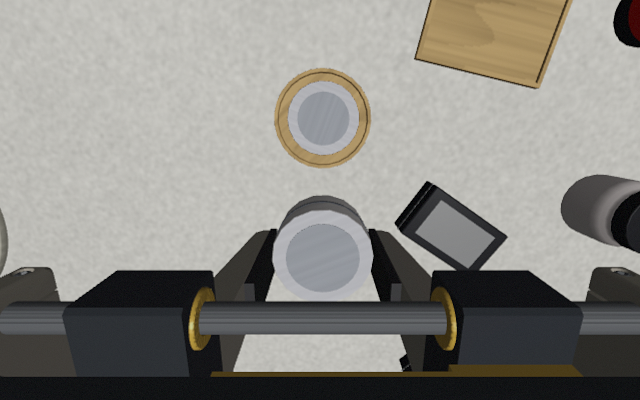

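The large tin sits centred in the round tray at (323,118), and the medium tin is held level. Placing it now.

{"api": "step_arm", "payload": {
  "series": [
    [0.04,0.001,0.04,0,0,0,0],
    [0.04,0.001,0.072,-0.02,0,0,0],
    [0.04,0.001,0.072,-0.05,0,0,0],
    [0.04,0.001,0.072,-0.08,0,0,0],
    [0.04,0.001,0.072,-0.095,0,0,0],
    [0.04,0.001,0.072,-0.102,0,0,0],
    [0.04,0.001,0.072,-0.105,0,0,0],
    [0.04,0.001,0.072,-0.106,0,0,0],
    [0.04,0.001,0.072,-0.106,0,0,0],
    [0.04,0.001,0.072,-0.106,0,0,0]
  ]
}}

```text
time_s: 10.98
position: [0.4704, 0.1122, 0.0561]
tcp_rot: [3.141, 0.0, 1.571]
wrist_force: [-0.1, 1.0, -0.5]
opening: 0.0533
finger_force: 20.0
```

{"api": "step_arm", "payload": {
  "series": [
    [0.04,0,0,-0.002,0,0,0],
    [0.04,0,0,-0.002,0,0,0],
    [0.0919,0,0,-0.002,0,0,0],
    [0.0919,0,0,-0.002,0,0,0],
    [0.0919,0,0,-0.002,0,0,0],
    [0.0919,0,0,-0.002,0,0,0],
    [0.0919,0,0,0.03,0,0,0],
    [0.0919,0,0,0.08,0,0,0],
    [0.0919,0,-0.04,0.12,0,0,0],
    [0.0919,0,-0.1,0.13,0,0,0],
    [0.0919,0,-0.16,0.13,0,0,0],
    [0.0919,0,-0.2,0.13,0,0,0]
  ]
}}

```text
time_s: 12.48
position: [0.4699, -0.0902, 0.186]
tcp_rot: [3.141, 0.001, 1.569]
wrist_force: [0.6, 0.7, 0.4]
opening: 0.0919
finger_force: 0.0
```

{"api": "step_arm", "payload": {
  "series": [
    [0.0919,-0.01,-0.06,0.02,0,0,0],
    [0.0919,-0.01,-0.12,0.02,0,0,0],
    [0.0919,-0.01,-0.18,0.02,0,0,0],
    [0.0919,-0.01,-0.23,0.02,0,0,0],
    [0.0919,-0.01,-0.27,0.02,0,0,0],
    [0.0919,-0.01,-0.27,0.02,0,0,0],
    [0.0919,-0.01,-0.27,0.02,0,0,0],
    [0.0919,-0.01,-0.27,0.02,0,0,0]
  ]
}}

```text
time_s: 13.48
position: [0.4602, -0.3566, 0.2056]
tcp_rot: [-3.142, -0.0, 1.572]
wrist_force: [-1.4, -0.1, -0.0]
opening: 0.0916
finger_force: 0.0
```

```bash
python3 - <<'E'
from h import *
o=robot.observe();c=robot.read_camera("wrist");cv2.imwrite("pics/w5.png",c["img"][:,:,::-1]);print(o["position"],o["tcp_rot"])
tins(c,o,.032)
for b in blobs(cv2.cvtColor(c["img"],cv2.COLOR_RGB2GRAY)<90,800): print("dark",b.mean(0).round(0),*rect(cast(c,b,.03,o)))
E
```

```text
[ 0.46022625 -0.35657051  0.20564385] [-3.14152733e+00 -3.44717106e-04  1.57216358e+00]
tin [310.  132.4] [ 0.447  -0.2969] [0.0285 0.0278] 0.1 circle ((0.44677427411079407, -0.29726365208625793), 0.014684786088764668)
dark [320. 329.] [ 0.4566 -0.5361] [0.8964 0.2525] 0.1
dark [594.  67.] [ 0.7436 -0.2298] [0.1036 0.0395] -89.5
dark [463.  34.] [ 0.6015 -0.2002] [0.0693 0.0532] -46.2
```

{"api": "step_arm", "payload": {
  "series": [
    [0.0919,-0.013,0.04,-0.03,0,0,0],
    [0.0919,-0.013,0.06,-0.08,0,0,0],
    [0.0919,-0.013,0.06,-0.12,0,0,0],
    [0.0919,-0.013,0.06,-0.15,0,0,0],
    [0.0919,-0.013,0.06,-0.175,0,0,0],
    [0.0919,-0.013,0.06,-0.194,0,0,0],
    [0.0919,-0.013,0.06,-0.194,0,0,0],
    [0.04,-0.013,0.06,-0.194,0,0,0],
    [0.03,-0.013,0.06,-0.194,0,0,0],
    [0.03,-0.013,0.06,-0.194,0,0,0],
    [0.03,-0.013,0.06,-0.194,0,0,0],
    [0.03,-0.013,0.06,-0.194,0,0,0]
  ],
  "newtons": 15
}}

```text
time_s: 15.02
position: [0.447, -0.2979, 0.0117]
tcp_rot: [3.142, 0.0, 1.571]
wrist_force: [0.3, 0.4, -0.4]
opening: 0.0443
finger_force: 0.0
```

{"api": "step_arm", "payload": {
  "series": [
    [0.03,0,0,0,0,0,0],
    [0.03,0,0,0,0,0,0],
    [0.03,0,0,0,0,0,0],
    [0.03,0,0,0.04,0,0,0],
    [0.03,0,0,0.1,0,0,0],
    [0.03,0.01,0.06,0.15,0,0,0],
    [0.03,0.02,0.12,0.17,0,0,0],
    [0.03,0.02,0.18,0.17,0,0,0],
    [0.03,0.02,0.23,0.17,0,0,0],
    [0.03,0.02,0.23,0.17,0,0,0]
  ]
}}

```text
time_s: 16.27
position: [0.4666, -0.0642, 0.1815]
tcp_rot: [-3.141, -0.001, 1.577]
wrist_force: [0.5, -0.4, -0.7]
opening: 0.0417
finger_force: 15.0
```

{"api": "step_arm", "payload": {
  "series": [
    [0.03,0.0,0.05,0,0,0,0],
    [0.03,0.003,0.09,0,0,0,0],
    [0.03,0.003,0.105,0,0,0,0],
    [0.03,0.003,0.105,0,0,0,0],
    [0.03,0.003,0.105,0,0,0,0],
    [0.03,0.003,0.105,0,0,0,0]
  ]
}}

```text
time_s: 17.02
position: [0.4701, 0.036, 0.1816]
tcp_rot: [-3.142, 0.0, 1.569]
wrist_force: [-0.5, 0.3, -1.1]
opening: 0.0415
finger_force: 15.0
```

```bash
python3 - <<'E'
from h import *
o=robot.observe();c=robot.read_camera("wrist");cv2.imwrite("pics/w6.png",c["img"][:,:,::-1]);print(o["position"],o["tcp_rot"])
tins(c,o,.076)
E
```

```text
[0.47013276 0.03604189 0.18162395] [-3.14156043e+00  2.84839452e-04  1.56914608e+00]
tin [322.4 112.9] [0.4707 0.1138] [0.0373 0.0366] -0.1 circle ((0.47064414620399475, 0.11369629949331284), 0.019273564219474792)
```

View pics/w6.png

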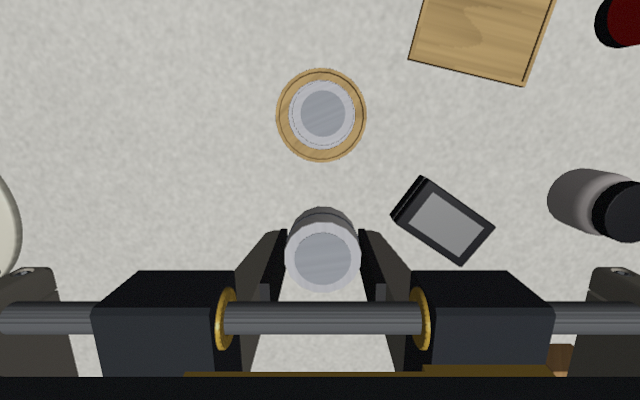

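The medium tin is centred on the large one at (322,113), and the small tin is held level.

{"api": "step_arm", "payload": {
  "series": [
    [0.03,0,0.04,0,0,0,0],
    [0.03,0,0.077,-0.01,0,0,0],
    [0.03,0,0.077,-0.04,0,0,0],
    [0.03,0,0.077,-0.07,0,0,0],
    [0.03,0,0.077,-0.085,0,0,0],
    [0.03,0,0.077,-0.09,0,0,0],
    [0.03,0,0.077,-0.092,0,0,0],
    [0.03,0,0.077,-0.093,0,0,0],
    [0.03,0,0.077,-0.093,0,0,0],
    [0.03,0,0.077,-0.093,0,0,0]
  ]
}}

```text
time_s: 18.32
position: [0.4703, 0.1142, 0.089]
tcp_rot: [3.141, 0.0, 1.571]
wrist_force: [-0.3, -0.1, -0.2]
opening: 0.0416
finger_force: 15.0
```

{"api": "step_arm", "payload": {
  "series": [
    [0.03,0,-0.001,-0.001,0,0,0],
    [0.03,0,-0.001,-0.001,0,0,0],
    [0.0919,0,-0.001,-0.001,0,0,0],
    [0.0919,0,-0.001,-0.001,0,0,0],
    [0.0919,0,-0.001,-0.001,0,0,0],
    [0.0919,0,-0.001,-0.001,0,0,0],
    [0.0919,0,-0.001,0.03,0,0,0],
    [0.0919,0,-0.001,0.08,0,0,0],
    [0.0919,0,-0.04,0.12,0,0,0],
    [0.0919,0.03,-0.08,0.12,0,0,0],
    [0.0919,0.07,-0.12,0.12,0,0,0],
    [0.0919,0.11,-0.15,0.12,0,0,0]
  ]
}}

```text
time_s: 19.82
position: [0.5811, -0.0376, 0.2089]
tcp_rot: [3.141, 0.0, 1.57]
wrist_force: [-0.3, -0.4, -0.2]
opening: 0.0919
finger_force: 0.0
```

{"api": "step_arm", "payload": {
  "series": [
    [0.0919,0.02,-0.04,0,0,0,0],
    [0.0919,0.02,-0.04,0,0,0,0],
    [0.0919,0.02,-0.04,0,0,0,0],
    [0.0919,0.02,-0.04,0,0,0,0],
    [0.0919,0.02,-0.04,0,0,0,0]
  ]
}}

```text
time_s: 20.45
position: [0.5997, -0.0749, 0.2088]
tcp_rot: [3.141, -0.0, 1.572]
wrist_force: [-0.0, 1.2, -0.7]
opening: 0.0916
finger_force: 0.0
```

```bash
cat >> h.py <<'E'
def case(c,o,z,rmax=235):
    g=cv2.cvtColor(c["img"],cv2.COLOR_RGB2GRAY); d=(g<85).astype(np.uint8); d[rmax:]=0
    cs,hi=cv2.findContours(d,cv2.RETR_CCOMP,cv2.CHAIN_APPROX_NONE)
    for k,b in enumerate(cs):
        if cv2.contourArea(b)>300: print("panel" if hi[0][k][3]>=0 else "outer",b[:,0].mean(0).round(0),*rect(cast(c,b[:,0],z,o)))
E
python3 - <<'E'
from h import *
o=robot.observe();c=robot.read_camera("wrist");cv2.imwrite("pics/w7.png",c["img"][:,:,::-1]);print(o["position"],o["tcp_rot"])
case(c,o,.034); case(c,o,.03)
tins(c,o,.108)
E
```

```text
[ 0.59973888 -0.07488847  0.20884958] [ 3.14141807e+00 -1.55768755e-05  1.57195512e+00]
outer [326. 119.] [ 0.6054 -0.003 ] [0.0947 0.0589] -34.1
panel [327. 120.] [ 0.6056 -0.003 ] [0.0747 0.0446] -34.2
outer [455. 100.] [0.7427 0.0166] [0.0645 0.0378] -77.2
outer [496.  93.] [0.7847 0.0253] [0.0737 0.0655] 0.1
outer [213.  23.] [0.4869 0.0884] [0.0573 0.0248] 33.3
outer [192.  14.] [0.4695 0.0997] [0.0513 0.0189] 17.2
outer [326. 119.] [ 0.6055 -0.003 ] [0.0958 0.0596] -34.1
panel [327. 120.] [ 0.6057 -0.0029] [0.0756 0.0452] -34.2
outer [455. 100.] [0.7444 0.0169] [0.0653 0.0382] -77.2
outer [496.  93.] [0.7868 0.0257] [0.0746 0.0663] 0.1
outer [213.  23.] [0.4856 0.0894] [0.058  0.0251] 33.3
outer [192.  14.] [0.4679 0.1009] [0.0519 0.0191] 17.2
```

View pics/w7.png

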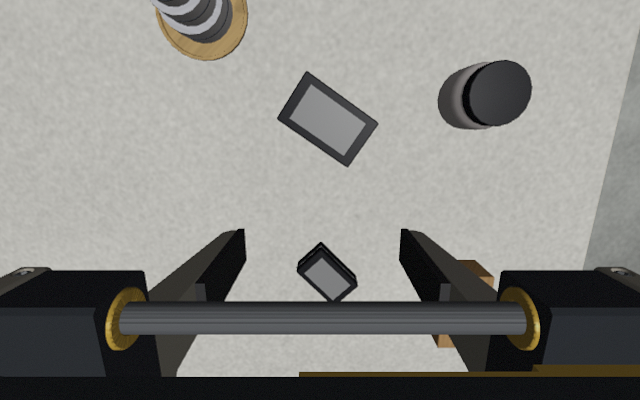

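The stack stands neatly at the top left. The large case's panel is centred at (327,120), yaw -34°, and its size matches.

{"api": "step_arm", "payload": {
  "series": [
    [0.0919,0.002,0.03,0,0,0,10],
    [0.0919,0.006,0.06,-0.02,0,0,20],
    [0.0919,0.006,0.072,-0.04,0,0,30],
    [0.0919,0.006,0.072,-0.06,0,0,40],
    [0.0919,0.006,0.072,-0.08,0,0,50],
    [0.0919,0.006,0.072,-0.1,0,0,56],
    [0.0919,0.006,0.072,-0.12,0,0,56],
    [0.0919,0.006,0.072,-0.14,0,0,56],
    [0.0919,0.006,0.072,-0.14,0,0,56]
  ]
}}

```text
time_s: 21.62
position: [0.6044, -0.0034, 0.0665]
tcp_rot: [-3.14, -0.004, 2.547]
wrist_force: [0.3, -0.7, 0.5]
opening: 0.0917
finger_force: 0.0
```

{"api": "step_arm", "payload": {
  "series": [
    [0.0919,0.001,0,-0.025,0,0,0],
    [0.0919,0.001,0,-0.045,0,0,0],
    [0.0919,0.001,0,-0.055,0,0,0],
    [0.0919,0.001,0,-0.055,0,0,0],
    [0.05,0.001,0,-0.055,0,0,0],
    [0.05,0.001,0,-0.055,0,0,0],
    [0.05,0.001,0,-0.055,0,0,0],
    [0.05,0.001,0,-0.055,0,0,0],
    [0.05,0.001,0,-0.055,0,0,0],
    [0.05,0.001,0,-0.055,0,0,0]
  ],
  "newtons": 25
}}

```text
time_s: 22.88
position: [0.6073, -0.0039, 0.0141]
tcp_rot: [3.142, 0.001, 2.548]
wrist_force: [-0.3, 0.8, 3.6]
opening: 0.0597
finger_force: 25.0
```

{"api": "step_arm", "payload": {
  "series": [
    [0.05,0,0,0.04,0,0,0],
    [0.05,0,0,0.08,0,0,0],
    [0.05,0.005,0.04,0.09,0,0,8],
    [0.05,0.01,0.09,0.09,0,0,16],
    [0.05,0.02,0.14,0.09,0,0,21.6],
    [0.05,0.026,0.18,0.09,0,0,21.6],
    [0.05,0.026,0.205,0.08,0,0,21.6],
    [0.05,0.026,0.205,0.06,0,0,21.6],
    [0.05,0.026,0.205,0.04,0,0,21.6],
    [0.05,0.026,0.205,0.025,0,0,21.6],
    [0.05,0.026,0.205,0.02,0,0,21.6],
    [0.05,0.026,0.205,0.02,0,0,21.6]
  ]
}}

```text
time_s: 24.38
position: [0.6331, 0.2007, 0.0334]
tcp_rot: [-3.142, -0.0, 2.924]
wrist_force: [1.2, 0.5, -1.3]
opening: 0.0594
finger_force: 25.0
```

{"api": "step_arm", "payload": {
  "series": [
    [0.05,0,0,-0.009,0,0,0],
    [0.05,0,0,-0.014,0,0,0],
    [0.05,0,0,-0.016,0,0,0],
    [0.05,0,0,-0.016,0,0,0],
    [0.0919,0,0,-0.016,0,0,0],
    [0.0919,0,0,-0.016,0,0,0],
    [0.0919,0,0,-0.016,0,0,0],
    [0.0919,0,0,-0.016,0,0,0],
    [0.0919,0,0,0.02,0,0,0],
    [0.0919,0,0,0.07,0,0,0],
    [0.0919,0,0,0.12,0,0,0],
    [0.0919,0,-0.03,0.17,0,0,0]
  ]
}}

```text
time_s: 25.88
position: [0.6327, 0.1724, 0.2053]
tcp_rot: [3.141, 0.0, 2.928]
wrist_force: [-0.7, 0.9, -0.5]
opening: 0.092
finger_force: 0.0
```

{"api": "step_arm", "payload": {
  "series": [
    [0.0919,0.0,-0.05,0.005,0,0,-5],
    [0.0919,0.0,-0.1,0.005,0,0,-10],
    [0.0919,0.0,-0.16,0.005,0,0,-15],
    [0.0919,0.005,-0.22,0.005,0,0,-20],
    [0.0919,0.01,-0.28,0.005,0,0,-25],
    [0.0919,0.015,-0.34,0.005,0,0,-30],
    [0.0919,0.02,-0.39,0.005,0,0,-33.5],
    [0.0919,0.02,-0.42,0.005,0,0,-33.5],
    [0.0919,0.02,-0.42,0.005,0,0,-33.5],
    [0.0919,0.02,-0.42,0.005,0,0,-33.5],
    [0.0919,0.02,-0.42,0.005,0,0,-33.5]
  ]
}}

```text
time_s: 27.25
position: [0.6532, -0.2473, 0.2088]
tcp_rot: [3.141, -0.0, 2.342]
wrist_force: [0.6, -0.2, -0.9]
opening: 0.0918
finger_force: 0.0
```

```bash
python3 - <<'E'
from h import *
o=robot.observe();c=robot.read_camera("wrist");cv2.imwrite("pics/w8.png",c["img"][:,:,::-1]);print(o["position"],o["tcp_rot"])
case(c,o,.03)
E
```

```text
[ 0.65323766 -0.24730052  0.20877704] [ 3.14136556e+00 -1.74453271e-04  2.34215993e+00]
outer [395. 218.] [ 0.7449 -0.2173] [0.0678 0.0183] -89.4
outer [323. 121.] [ 0.6058 -0.196 ] [0.0677 0.0429] -46.5
panel [324. 122.] [ 0.6067 -0.1962] [0.0548 0.0328] -46.4
outer [552.  81.] [0.7514 0.003 ] [0.0665 0.0507] -39.4
outer [604.  74.] [0.785  0.0444] [0.0769 0.0672] 58.9
```

View pics/w8.png

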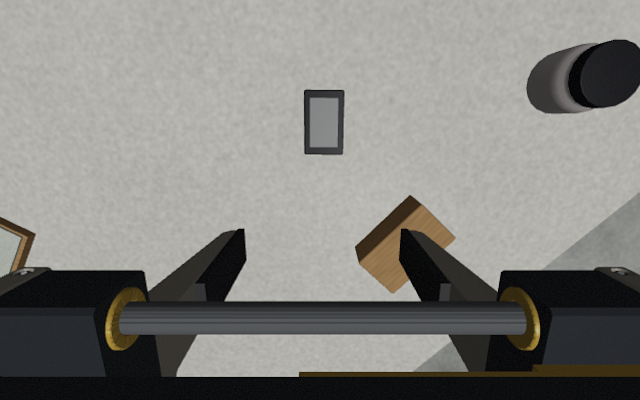

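The small case is alone and well aligned at (323,121), and the carton is clear of the grasp.

{"api": "step_arm", "payload": {
  "series": [
    [0.0919,-0.03,0.03,-0.02,0,0,0],
    [0.0919,-0.047,0.051,-0.06,0,0,-0.6],
    [0.0919,-0.047,0.051,-0.1,0,0,-0.6],
    [0.0919,-0.047,0.051,-0.14,0,0,-0.6],
    [0.0919,-0.047,0.051,-0.17,0,0,-0.6],
    [0.0919,-0.047,0.051,-0.195,0,0,-0.6],
    [0.0919,-0.047,0.051,-0.197,0,0,-0.6],
    [0.0919,-0.047,0.051,-0.197,0,0,-0.6],
    [0.03,-0.047,0.051,-0.197,0,0,-0.6],
    [0.03,-0.047,0.051,-0.197,0,0,-0.6],
    [0.03,-0.047,0.051,-0.197,0,0,-0.6],
    [0.03,-0.047,0.051,-0.197,0,0,-0.6]
  ],
  "newtons": 20
}}

```text
time_s: 28.8
position: [0.6061, -0.1979, 0.0118]
tcp_rot: [3.142, 0.0, 2.33]
wrist_force: [-0.0, 0.2, -0.1]
opening: 0.0537
finger_force: 0.0
```

{"api": "step_arm", "payload": {
  "series": [
    [0.03,0,0,0,0,0,0],
    [0.03,0,0,0,0,0,0],
    [0.03,0,0,0,0,0,0],
    [0.03,0,0,0,0,0,0]
  ]
}}

```text
time_s: 29.3
position: [0.606, -0.1978, 0.0116]
tcp_rot: [-3.142, -0.0, 2.33]
wrist_force: [-0.9, 0.4, -0.9]
opening: 0.0439
finger_force: 20.0
```

{"api": "step_arm", "payload": {
  "series": [
    [0.03,0,0,0.05,0,0,0],
    [0.03,0,0,0.1,0,0,0],
    [0.03,0,0.03,0.15,0,0,0],
    [0.03,0.01,0.07,0.19,0,0,6],
    [0.03,0.03,0.12,0.19,0,0,12],
    [0.03,0.05,0.17,0.19,0,0,18],
    [0.03,0.07,0.22,0.19,0,0,24],
    [0.03,0.08,0.27,0.19,0,0,30],
    [0.03,0.09,0.32,0.19,0,0,33.9],
    [0.03,0.094,0.36,0.19,0,0,33.9],
    [0.03,0.094,0.384,0.19,0,0,33.9],
    [0.03,0.094,0.384,0.19,0,0,33.9]
  ]
}}

```text
time_s: 30.8
position: [0.6996, 0.1872, 0.2013]
tcp_rot: [-3.141, -0.001, 2.924]
wrist_force: [-0.2, -0.6, 0.1]
opening: 0.0436
finger_force: 20.0
```

{"api": "step_arm", "payload": {
  "series": [
    [0.03,0,0,0,0,0,0],
    [0.03,0,0,0,0,0,0],
    [0.03,0,0,0,0,0,0]
  ]
}}

```text
time_s: 31.18
position: [0.7002, 0.185, 0.2018]
tcp_rot: [-3.141, 0.0, 2.92]
wrist_force: [-0.7, 0.3, -0.7]
opening: 0.0438
finger_force: 20.0
```

```bash
python3 - <<'E'
from h import *
o=robot.observe();c=robot.read_camera("wrist");cv2.imwrite("pics/w9.png",c["img"][:,:,::-1]);print(o["position"],o["tcp_rot"])
case(c,o,.038,210)
E
```

```text
[0.70018    0.18497633 0.20176664] [-3.14147527e+00  1.08644789e-04  2.92019768e+00]
outer [326. 194.] [0.7107 0.1832] [0.0937 0.03  ] 77.3
outer [323. 119.] [0.6311 0.202 ] [0.0936 0.0591] -12.7
panel [323. 120.] [0.6319 0.2018] [0.0745 0.045 ] -12.5
```

View pics/w9.png

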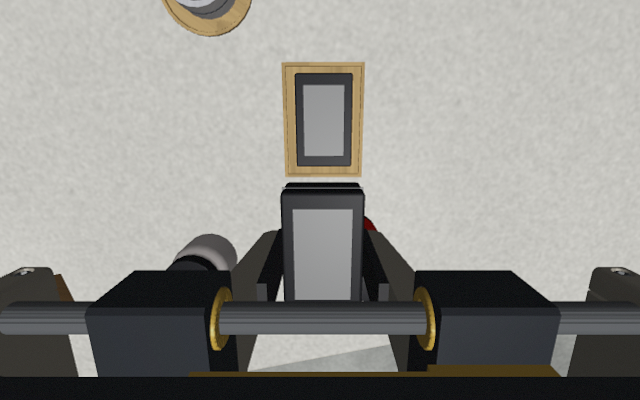

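The large case is centred and aligned in the tray at (323,119).

{"api": "step_arm", "payload": {
  "series": [
    [0.03,-0.04,0.01,0,0,0,0],
    [0.03,-0.067,0.0165,-0.03,0,0,0],
    [0.03,-0.067,0.0165,-0.07,0,0,0],
    [0.03,-0.067,0.0165,-0.1,0,0,0],
    [0.03,-0.067,0.0165,-0.125,0,0,0],
    [0.03,-0.067,0.0165,-0.14,0,0,0],
    [0.03,-0.067,0.0165,-0.145,0,0,0],
    [0.03,-0.067,0.0165,-0.149,0,0,0],
    [0.03,-0.067,0.0165,-0.149,0,0,0],
    [0.03,-0.067,0.0165,-0.149,0,0,0]
  ]
}}

```text
time_s: 32.48
position: [0.6336, 0.2028, 0.0535]
tcp_rot: [3.141, 0.001, 2.922]
wrist_force: [-0.8, -0.8, -0.5]
opening: 0.044
finger_force: 20.0
```

{"api": "step_arm", "payload": {
  "series": [
    [0.03,0,-0.001,-0.002,0,0,0],
    [0.03,0,-0.001,-0.0035,0,0,0],
    [0.03,0,-0.001,-0.0035,0,0,0],
    [0.0919,0,-0.001,-0.0035,0,0,0],
    [0.0919,0,-0.001,-0.0035,0,0,0],
    [0.0919,0,-0.001,-0.0035,0,0,0],
    [0.0919,0,-0.001,-0.0035,0,0,0],
    [0.0919,0,-0.001,0.03,0,0,0],
    [0.0919,0,-0.001,0.08,0,0,0],
    [0.0919,0,-0.001,0.13,0,0,0],
    [0.0919,0.04,-0.01,0.18,0,0,0],
    [0.0919,0.06,-0.03,0.2,0,0,0]
  ]
}}

```text
time_s: 33.98
position: [0.695, 0.1731, 0.2568]
tcp_rot: [3.14, 0.005, 2.923]
wrist_force: [0.7, -0.1, -0.0]
opening: 0.0921
finger_force: 0.0
```

{"api": "step_arm", "payload": {
  "series": [
    [0.0919,0,-0.04,0.01,0,0,0],
    [0.0919,0,-0.07,0.01,0,0,0],
    [0.0919,0,-0.07,0.01,0,0,0],
    [0.0919,0,-0.07,0.01,0,0,0],
    [0.0919,0,-0.07,0.01,0,0,0]
  ]
}}

```text
time_s: 34.6
position: [0.6928, 0.104, 0.2624]
tcp_rot: [3.141, -0.0, 2.923]
wrist_force: [0.9, 0.9, -0.3]
opening: 0.0917
finger_force: 0.0
```

```bash
python3 - <<'E'
from h import *
o=robot.observe();c=robot.read_camera("wrist");cv2.imwrite("pics/w10.png",c["img"][:,:,::-1]);print(o["position"],o["tcp_rot"],o["time_s"])
case(c,o,.068,220); tins(c,o,.108)
s=robot.read_camera("side")["img"][:,:,::-1]
cv2.imwrite("pics/f.png",np.vstack([c["img"][:250,:,::-1],s[100:400]]))
E
```

```text
[0.6927901  0.10396534 0.26243983] [ 3.14139908e+00 -4.04339915e-04  2.92311492e+00] 34.6
outer [410. 211.] [0.7486 0.2079] [0.0681 0.0308] 77.5
outer [387. 111.] [0.6303 0.1944] [0.0878 0.0594] -12.5
panel [394. 112.] [0.6322 0.2022] [0.0549 0.0342] -12.5
```

View pics/f.png

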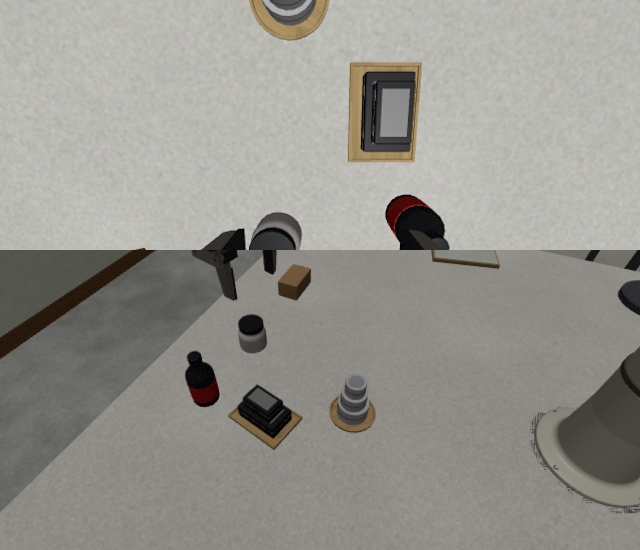

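Both stacks stand complete. The small case's panel is at (394,112), within 1 mm of the large case's centre, and the tin stack is straight in the side view. Handing in.

```bash
python3 -c "
from cell import robot
print(robot.finish_job())"
```

```text
the job is handed in; nothing more can be done
None
```

Both stacks are packed and the job is handed in at about 35 s of the 141 s allowed: the medium tin and both cases measured within about 2 mm of centre, and the small tin's centring I checked only by arm position and the side picture; the hand-in returned no verdict.

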